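# Fit the leak-test sleeve and hold the dead-man valve lever

### The job

Run the leak test: take the slim, tall sleeve, push it down over the spigot of the test port until it sits fully home on the shoulder, and let go of it. Only then press the sprung dead-man lever of the valve down with the fingers until the lever is level (about half its travel, never down to its bottom stop), keep it level for at least three seconds, and finish the program while still holding it there. Leave the wide sleeve, the loupe and the vial where they stand.

Things in the scene. Friction and masses are not known exactly. Their poses are not given: they have to be found in the camera images.
- sleeve: the slim, tall sleeve: a bare aluminium tube standing upright, outer diameter 32 mm, bore 23 mm, 62 mm tall, the same both ends up for this job, 80 g; loose. Origin at the centre of its underside, z along its axis (up). Beyond the sleeves (x over 0.64 m, y about -0.22 to 0.02 m) the round head of a magnifier lamp hangs 0.18 to 0.38 m above the worktop: keep clear of it
- port: test port, fixed, left or right of the sleeves: plate 84 x 84 x 10 mm; round dark steel body, radius 27 mm, its flat top (the shoulder) 30 mm above the worktop; in its centre an upright bright steel spigot, diameter 20 mm, up to 76 mm, the top 10 mm tapering to 10 mm. A sleeve that is home rests on the shoulder. Origin under the plate on the spigot's axis, z up
- spigot_top (a point): the top centre of the spigot, 76 mm above the worktop
- valve: dead-man valve, fixed, on the other side: plate 76 x 70 x 10 mm, dark block and a fork with the lever, which reaches along this body's -x. Origin at the centre of the plate's underside, z up. In this frame the pivot is at (+20, 0, +75) mm, its axis along y; when the lever is level the centre of its paddle's top is at (-78, 0, +81) mm
- lever (a joint): angle of the valve's lever in rad: 0 = released, pointing 0.45 rad (26 degrees) upward; 0.45 = level; 0.85 = bottom stop. It grows as the paddle is pressed down. A spring returns it; pressing on the paddle takes about 4 N at first, 8 N when level and 12 N at the stop
- paddle_top (a point): the centre of the top face of the lever's black paddle, 98 mm from the pivot; the paddle is 40 x 40 x 10 mm and moves with the lever, its free edge 118 mm from the pivot
- wide_sleeve: bystander: the wide, short aluminium sleeve, outer diameter 46 mm, bore 37 mm, 44 mm tall, standing upright and loose. Origin at the centre of its underside
- loupe: bystander: a black loupe, diameter 37 mm, 33 mm tall, loose. Origin at the centre of its underside
- sample_vial: bystander: a white vial with a cap, diameter 35 mm, 80 mm tall, loose. Origin at the centre of its underside

How it is judged:
By the outcome, as a careful person would: the job done as asked, in the order asked, and still so for the second after the job is handed in, while the arm keeps its last pose, push and grip.
It also fails if it takes over 54 s, if anything falls off the work surface, if the arm or the gripper's body presses on something with over 40 N, if the wrist force passes 120 N, or if a joint passes its speed limit or range.

### The arm

A 6-joint arm with a two-finger parallel gripper is mounted at the origin on a cart in front of the work surface, level with it; the furniture and walls round the work are solid. World frame = base frame: x ahead of the robot, y to its left, z up, the work surface at z = 0. Lengths are in m, angles in degrees, forces in N, time in s.
With the tool pointing down it reaches from about 0.4 to 0.825 m from the base axis. Payload 7 kg.
Tool frame: the origin (TCP) lies midway between the tips of the shut fingers; the grasp point (between the pads) lies 19 mm behind it; z points along the fingers, y is the line along which they close (so a half turn about z gives the same grasp; the last joint's range is limited). The gripper opens to 88 mm and grips with 3 to 60 N. Pads are 19 mm wide; open, the fingers measure 130 mm over their backs; the gripper's body (78 mm by 193 mm) begins 47 mm behind the grasp point.
Start: joints at [-51.503, 20.546, 0.682, 0, -70.136, -16.507], TCP at [0.253, -0.626, 0.227] pointing down, gripper open.
Joint ranges: [-176.03, 176.03], [-82.01, 121.73], [-58.28, 71.71], [-173.87, 95.51], [-174.79, -0.11], [-173.66, 173.66]. Speed limits (degrees/s): [136.94, 136.94, 172.46, 180, 180, 180].

### API

Orientations are given as a 3x3 rotation matrix whose columns are the frame's x, y, z axes.
In Python, from rig import robot gives the robot as it stands. Calls block until the motion is done:
- robot.goto(position, orientation): joint-space move of the TCP to a pose.
- robot.servo_line(position, ori=None, speed=0.15): straight line of the TCP; ori=None keeps the orientation; speed is the mean speed in m/s.
- robot.movej(angles): joint-space move.
- robot.move_gripper(opening): opening from 0.0 (shut) to 1.0 (fully open); the grip force is fixed at half the most; returns when the fingers have stopped.
- robot.dwell(seconds).
- robot.ik(position, orientation): joint angles nearest the present ones, or None.
- robot.grab_frame(name): name is "side" or "top" or "wrist"; returns (picture, depth): 480x640x3 uint8, red, green, blue; 480x640 float32, m along the optical axis (not along the pixel's ray), 0 where there is no reading.
- robot.camera_info(name): a dict with "vfov" (degrees; the focal length in pixels is half the picture's height over the tangent of half this angle, whatever the lens; pixels are square), "cx", "cy" (the principal point, pixels), "k1" (the pictures are not rectified: a ray, as slopes to the right and down, at radius r is drawn at 1 + k1 r^2 times it, then the intrinsics apply), "view" (4x4, takes a point from world to camera coordinates); the wrist camera has in their place "T_tool_cam" (4x4, takes a point from camera to tool coordinates, whose origin is the TCP and whose axes are the flange's). Camera axes: x right, y down, z forward; pixel columns grow to the right and rows downward; lengths in m; the calibration is good to about 2 mm. A picture is of the moment at which its call begins: read the wrist's pose just before it. camera_info takes no time and is no camera call.
A pose or a line that the arm cannot do raises robot.Unreachable and nothing moves.
- robot.job_done(): hands the job in; it is judged then, once.
Readings, each from a call of its own:
- robot.read_t(): time.
- robot.read_qpos(): joint angles.
- robot.read_qvel(): joint speeds.
- robot.read_effort(): joint torques, N m.
- robot.read_position(): TCP position.
- robot.read_tcp_rot(): TCP orientation.
- robot.read_force(): force on the tool from outside, world axes, zero at the start.
- robot.read_ft_torque(): the same for the moment, N m.
- robot.read_grip_width(): opening from 0.0 (shut) to 1.0 (fully open).
- robot.read_finger_force(): force on a finger pad.
Only numpy, scipy, OpenCV 4.12 (cv2) and the standard library are available. Lean on these libraries where they do the work, as an engineer would, in place of code of your own. Each camera call takes 0.05 s, during which the arm holds its last target. There are 200 camera calls.

## Working session

There is one attempt and no reset: what is moved stays moved. The work goes in short steps, each a Python script; the robot and the scene stay as the last script left them, time stands still between calls to the robot, and variables do not carry over. Pictures are saved under pics/ and viewed, at most 10 in all, crops included, and the job is handed in when it is done.

```bash
ls; mkdir -p pics
cat > h.py <<'E'
import numpy as np, cv2
from rig import robot
def K(n):
    c=robot.camera_info(n); f=240/np.tan(np.radians(c['vfov'])/2)
    return f,c['cx'],c['cy'],c['k1'],c
def T_cw(n, pose=None):
    c=robot.camera_info(n)
    if 'view' in c: return np.linalg.inv(np.array(c['view']))
    p,R=pose; M=np.eye(4); M[:3,:3]=R; M[:3,3]=p
    return M@np.array(c['T_tool_cam'])
def und(n,uv):
    f,cx,cy,k1,_=K(n); d=(np.atleast_2d(np.array(uv,float))-[cx,cy])/f; s=d.copy()
    for _ in range(30): s=d/(1+k1*(s**2).sum(1,keepdims=True))
    return s
def rays(n,uv,pose=None):
    s=und(n,uv); T=T_cw(n,pose); d=np.c_[s,np.ones(len(s))]@T[:3,:3].T
    return T[:3,3],d
def onplane(n,uv,z,pose=None):
    o,d=rays(n,uv,pose); return o+d*((z-o[2])/d[:,2])[:,None]
def cloud(n,D,pose=None):
    v,u=np.mgrid[0:480,0:640]; uv=np.c_[u.ravel(),v.ravel()]
    o,d=rays(n,uv,pose); P=o+d*D.reshape(-1,1); P[D.ravel()==0]=np.nan
    return P.reshape(480,640,3)
def grab(n,tag):
    pose=(np.array(robot.read_position()),np.array(robot.read_tcp_rot()))
    im,D=robot.grab_frame(n); cv2.imwrite(f'pics/{tag}.png',im[:,:,::-1]); np.savez(f'pics/{tag}.npz',im=im,D=D,p=pose[0],R=pose[1])
    return im,D,pose
def down(a):
    a=np.radians(a); c,s=np.cos(a),np.sin(a)   # tool y at angle a from world x... 
    y=np.array([c,s,0]); z=np.array([0,0,-1.]); return np.c_[np.cross(y,z),y,z]
E
python3 - <<'E'
from h import *
for n in('top','side'):
    grab(n,n+'0'); print(n,K(n)[:4],T_cw(n).round(3).tolist())
print(robot.camera_info('wrist'),robot.read_t(),np.round(robot.read_tcp_rot(),3).tolist(),robot.read_force())
E
```

```text
pics
top (np.float64(624.3927482263781), 318.512258290028, 245.54303879400177, -0.02323056315600102) [[0.024, -0.99, 0.137, 0.261], [-1.0, -0.024, -0.001, -0.096], [0.005, -0.137, -0.991, 1.514], [0.0, 0.0, 0.0, 1.0]]
side (np.float64(470.92000821874814), 311.956964382911, 235.58267523258317, -0.0833575838525181) [[0.163, 0.657, -0.736, 1.343], [0.987, -0.097, 0.131, -0.234], [0.015, -0.748, -0.664, 0.883], [0.0, 0.0, 0.0, 1.0]]
{'vfov': 61.50685848001125, 'cx': 323.02765818944005, 'cy': 237.6684392770468, 'k1': -0.010822122564280246, 'T_tool_cam': array([[ 2.16304886e-04, -9.55234265e-01, -2.95850387e-01,
         7.95002364e-02],
       [ 9.99999827e-01,  3.68672331e-04, -4.59230751e-04,
         1.36617936e-04],
       [ 5.47744801e-04, -2.95850236e-01,  9.55234180e-01,
        -1.58166655e-01],
       [ 0.00000000e+00,  0.00000000e+00,  0.00000000e+00,
         1.00000000e+00]])} 0.1 [[-0.927, -0.374, -0.001], [-0.374, 0.927, 0.001], [0.0, 0.001, -1.0]] [ 0.02985167  0.41568525 -0.07830686]
```

View pics/top0.png

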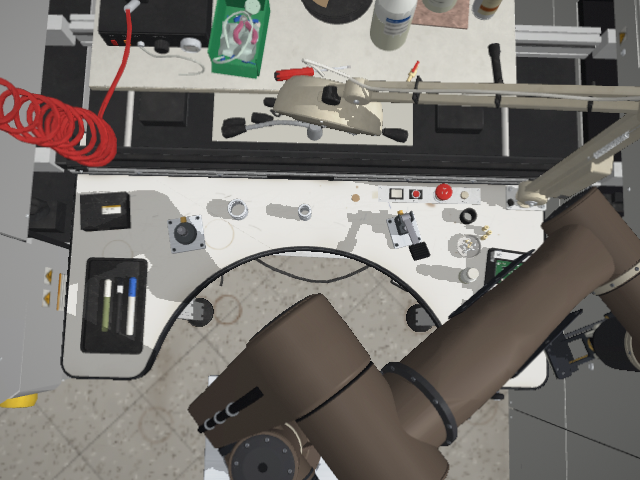

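View pics/side0.png

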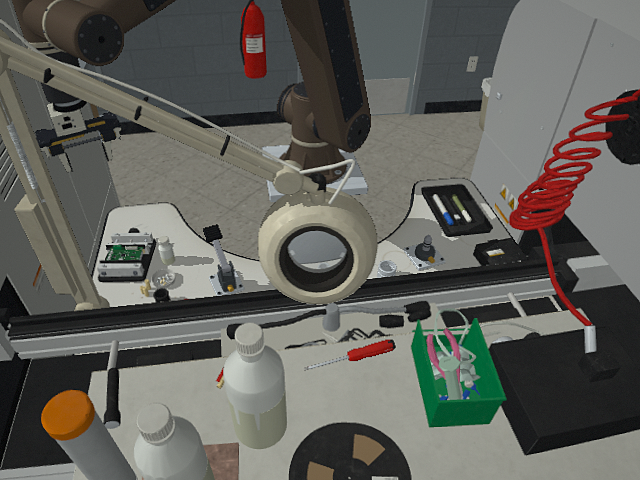

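Top view: slim sleeve at about (305,211), wide sleeve (237,208), port (186,234), valve (404,230) with its paddle at (420,250), vial (470,273) and loupe (468,215). The side view shows the lamp head at (318,250), hiding the slim sleeve.

Run:
```python
from h import *
d=np.load('pics/top0.npz'); C=cloud('top',d['D'])
def pt(u,v,z): print((u,v),z,onplane('top',[(u,v)],z)[0].round(3), C[v,u].round(3))
pt(305,211,.062);pt(237,208,.044);pt(186,234,.03);pt(404,230,.05);pt(420,250,.12);pt(470,273,.08);pt(468,215,.033)
for n,(u0,u1,v0,v1) in dict(slim=(290,320,198,226),port=(165,208,210,258),valve=(382,432,205,265),lamparm=(380,640,80,130),lampar2=(510,640,110,205)).items():
    P=C[v0:v1,u0:u1].reshape(-1,3); 
    for lo,hi in ((.008,.02),(.025,.035),(.05,.07),(.07,.08),(.08,.2),(.2,.5),(.5,1)):
        Q=P[(P[:,2]>lo)&(P[:,2]<hi)]
        if len(Q)>3: print(n,lo,len(Q),Q.mean(0).round(3),Q.min(0).round(3),Q.max(0).round(3))
```

```text
(305, 211) 0.062 [ 0.543 -0.064  0.062] [ 0.555 -0.063  0.   ]
(237, 208) 0.044 [0.55  0.099 0.044] [ 0.56   0.106 -0.005]
(186, 234) 0.03 [0.486 0.221 0.03 ] [0.485 0.22  0.036]
(404, 230) 0.05 [ 0.505 -0.3    0.05 ] [ 0.506 -0.301  0.045]
(420, 250) 0.12 [ 0.449 -0.327  0.12 ] [ 0.448 -0.326  0.128]
(470, 273) 0.08 [ 0.404 -0.449  0.08 ] [ 0.403 -0.448  0.086]
(468, 215) 0.033 [ 0.549 -0.458  0.033] [ 0.556 -0.467 -0.005]
slim 0.008 21 [ 0.545 -0.06   0.014] [ 0.523 -0.076  0.008] [ 0.579 -0.04   0.02 ]
slim 0.025 13 [ 0.541 -0.06   0.028] [ 0.53  -0.076  0.025] [ 0.557 -0.047  0.032]
slim 0.05 81 [ 0.546 -0.062  0.06 ] [ 0.53  -0.076  0.05 ] [ 0.562 -0.047  0.069]
port 0.008 500 [0.487 0.224 0.011] [0.436 0.175 0.008] [0.547 0.274 0.02 ]
port 0.025 254 [0.491 0.224 0.029] [0.464 0.2   0.025] [0.528 0.251 0.035]
port 0.05 40 [0.488 0.223 0.064] [0.481 0.216 0.051] [0.499 0.236 0.07 ]
port 0.07 26 [0.49  0.225 0.075] [0.484 0.22  0.07 ] [0.496 0.233 0.079]
valve 0.008 337 [ 0.502 -0.299  0.012] [ 0.436 -0.355  0.008] [ 0.574 -0.262  0.019]
valve 0.025 32 [ 0.533 -0.293  0.03 ] [ 0.4
[... 797 characters left out ...]
7  0.5  ]
lamparm 0.5 5729 [ 0.633 -0.438  0.581] [ 0.583 -0.609  0.5  ] [ 0.69  -0.221  0.673]
lampar2 0.008 1943 [ 0.758 -0.653  0.011] [ 0.582 -0.849  0.008] [ 0.828 -0.564  0.02 ]
lampar2 0.025 62 [ 0.627 -0.714  0.03 ] [ 0.58  -0.838  0.025] [ 0.65  -0.562  0.035]
lampar2 0.05 268 [ 0.609 -0.689  0.061] [ 0.573 -0.825  0.05 ] [ 0.651 -0.557  0.07 ]
lampar2 0.07 217 [ 0.603 -0.694  0.075] [ 0.575 -0.817  0.07 ] [ 0.668 -0.547  0.08 ]
lampar2 0.08 2695 [ 0.628 -0.671  0.133] [ 0.552 -0.812  0.08 ] [ 0.778 -0.536  0.2  ]
lampar2 0.2 2771 [ 0.594 -0.619  0.341] [ 0.549 -0.79   0.2  ] [ 0.691 -0.573  0.5  ]
lampar2 0.5 1501 [ 0.55  -0.544  0.587] [ 0.448 -0.625  0.5  ] [ 0.619 -0.455  0.655]
```

Run:
```python
from h import *
R=down(90)
for n,p in (('valve',[.43,-.30,.30]),('sleeve',[.47,-.06,.22]),('port',[.43,.22,.22])):
    robot.goto(p,R); robot.dwell(.2); im,D,pose=grab('wrist',n)
    print(n,robot.read_t(),np.round(pose[0],4),np.round(robot.read_qpos(),1))
a=[cv2.imread(f'pics/{n}.png') for n in('valve','sleeve','port')]
cv2.imwrite('pics/m1.png',cv2.resize(np.hstack(a[1:]),(800,300))); print(robot.read_force())
```

```text
valve 1.7583 [ 0.4297 -0.3007  0.2996] [-13.5   3.9 -11.3   0.  -74.9 -76.5]
sleeve 3.0083 [ 0.4702 -0.061   0.2203] [  16.5    1.5  -24.3    0.   -64.2 -106.6]
port 4.35 [0.4304 0.219  0.22  ] [  50.4    2.5  -23.3    0.   -64.2 -140.5]
[-0.3863868   0.60183448 -0.26415059]
```

View pics/m1.png

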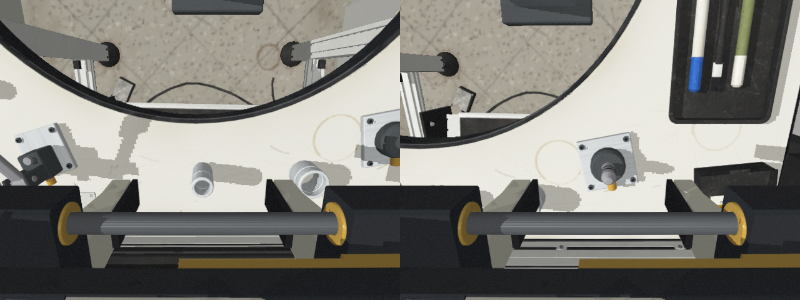

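View pics/valve.png

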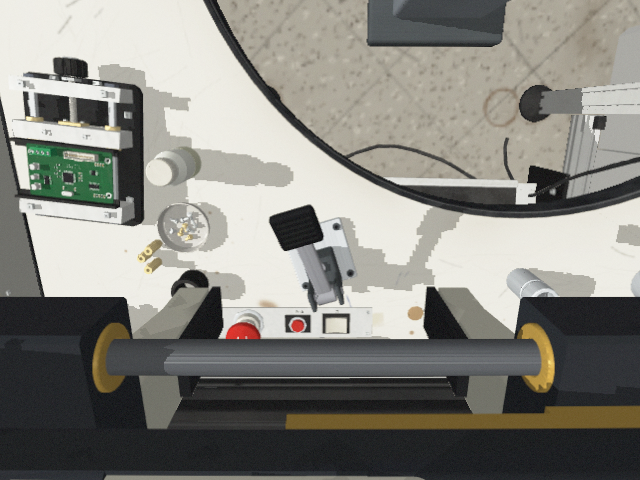

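The wrist views show the slim sleeve at about (323,286) of its frame, the spigot top at about (336,285) of the port frame, and the valve at (320,250) with its paddle at (297,228).

Run:
```python
from h import *
from scipy.optimize import least_squares
def circ(P,r): return least_squares(lambda c:np.hypot(P[:,0]-c[0],P[:,1]-c[1])-r,P[:,:2].mean(0),loss='soft_l1',f_scale=.001).x
def load(n):
    d=np.load(f'pics/{n}.npz'); return d['im'],cloud('wrist',d['D'],(d['p'],d['R'])),(d['p'],d['R'])
im,C,po=load('sleeve')
sel=(np.hypot(C[...,0]-.543,C[...,1]+.063)<.03)
P=C[sel]; print('table z',np.nanmedian(C[(np.hypot(C[...,0]-.5,C[...,1]+.03)<.02)][:,2]))
T=P[P[:,2]>.056]; print('sleeve rim',len(T),T.mean(0).round(4),circ(T,.0138).round(4), T.min(0).round(4),T.max(0).round(4))
S=P[(P[:,2]>.012)&(P[:,2]<.052)]; print('wall',len(S),circ(S,.016).round(4),S.min(0).round(3),S.max(0).round(3))
# mask contour of rim
im2,C2,po2=load('port')
P=C2[np.hypot(C2[...,0]-.488,C2[...,1]-.223)<.06]
T=P[P[:,2]>.0735];print('spigot top',len(T),T.mean(0).round(4),T.min(0).round(4),T.max(0).round(4))
S=P[(P[:,2]>.033)&(P[:,2]<.062)];print('spigot wall',len(S),circ(S,.010).round(4))
S=P[(P[:,2]>.013)&(P[:,2]<.026)];print('body wall',len(S),circ(S,.027).round(4))
S=P[(P[:,2]>.006)&(P[:,2]<.0135)];print('plate',len(S),cv2.minAreaRect((S[:,:2]*1000).astype(np.float32)))
im3,C3,po3=load('valve')
P=C3[np.hypot(C3[...,0]-.505,C3[...,1]+.3)<.12]
S=P[(P[:,2]>.006)&(P[:,2]<.014)&(P[:,0]<.55)];print('vplate',len(S),cv2.minAreaRect((S[:,:2]*1000).astype(np.float32)))
m=(im3.max(2)<60)&(C3[...,2]>.09)&(np.hypot(C3[...,0]-.45,C3[...,1]+.326)<.05)
S=C3[m]; print('paddle',len(S),S.mean(0).round(4),cv2.minAreaRect((S[:,:2]*1000).astype(np.float32)),S.min(0).round(3),S.max(0).round(3))
w,v=np.linalg.eigh(np.cov(S.T)); print(v[:,0])
m=(C3[...,2]>.07)&(C3[...,0]>.47)&(C3[...,0]<.56)&(abs(C3[...,1]+.3)<.06);S=C3[m];c=np.polyfit(S[:,0],S[:,1],1);print('lever line dir',np.degrees(np.arctan(c[0])),c,S.mean(0))
cv2.imwrite('pics/m2.png',np.hstack([cv2.resize(im[240:310,280:365,::-1],None,fx=4.5,fy=4.5),cv2.resize(im2[240:310,300:385,::-1],None,fx=4.5,fy=4.5)]))
cv2.imwrite('pics/m2.png',np.hstack([cv2.resize(im[240:320,280:365,::-1],None,fx=4.5,fy=4.5),cv2.resize(im2[220:300,300:385,::-1],None,fx=4.5,fy=4.5)]))
```

```text
table z -0.0003779661389916589
sleeve rim 600 [ 0.5436 -0.0601  0.061 ] [ 0.5438 -0.06  ] [ 0.5288 -0.0756  0.0561] [ 0.5602 -0.0442  0.064 ]
wall 870 [ 0.5442 -0.0601] [ 0.528 -0.076  0.012] [ 0.557 -0.044  0.052]
spigot top 159 [0.4878 0.2282 0.0756] [0.482  0.2224 0.0735] [0.4948 0.234  0.0777]
spigot wall 262 [0.489  0.2283]
body wall 547 [0.49   0.2287]
plate 4237 ((488.52874755859375, 228.27505493164062), (84.3522720336914, 84.00444793701172), 11.08402156829834)
vplate 1541 ((510.8495178222656, -303.3229064941406), (76.5744857788086, 70.17090606689453), 16.336084365844727)
paddle 18485 [ 0.4121 -0.3318  0.3684] ((429.86602783203125, -321.3020935058594), (66.96306610107422, 57.31768798828125), 23.863372802734375) [ 0.403 -0.36   0.113] [ 0.468 -0.3    0.409]
[0.97428126 0.17299918 0.14438601]
lever line dir 14.578150136853445 [ 0.2600733  -0.43587473] [ 0.50964966 -0.30332846  0.09066612]
```

View pics/m2.png

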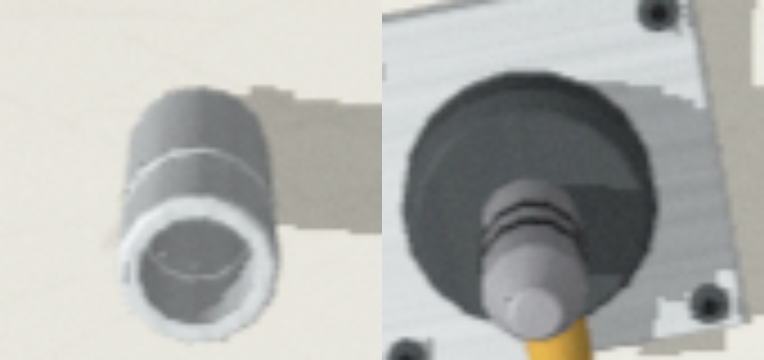

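The left crop shows the slim sleeve's rim and the right one the spigot, both standing clear. The wrist and top cameras disagree by about 4 mm in y, so I'll look at the port again with the tool turned by 180° to cancel the wrist camera's bias.

Run:
```python
from h import *
from scipy.optimize import least_squares
def circ(P,r): return least_squares(lambda c:np.hypot(P[:,0]-c[0],P[:,1]-c[1])-r,P[:,:2].mean(0),loss='soft_l1',f_scale=.001).x
robot.goto([.5476,.2366,.22],down(-90)); robot.dwell(.2); im,D,po=grab('wrist','port180'); C2=cloud('wrist',D,po)
P=C2[np.hypot(C2[...,0]-.488,C2[...,1]-.225)<.06]
T=P[P[:,2]>.0735];print('spigot top',len(T),T.mean(0).round(4),T.min(0).round(4),T.max(0).round(4))
S=P[(P[:,2]>.033)&(P[:,2]<.062)];print('spigot wall',len(S),circ(S,.010).round(4))
S=P[(P[:,2]>.013)&(P[:,2]<.026)];print('body wall',len(S),circ(S,.027).round(4))
S=P[(P[:,2]>.006)&(P[:,2]<.0135)];print('plate',len(S),cv2.minAreaRect((S[:,:2]*1000).astype(np.float32)))
print(robot.read_t(),robot.read_qpos(),robot.read_position())
```

```text
spigot top 166 [0.4933 0.2253 0.0871] [0.4839 0.1925 0.0735] [0.5388 0.2336 0.2654]
spigot wall 262 [0.4889 0.2275]
body wall 602 [0.4912 0.2283]
plate 4120 ((489.2593688964844, 227.43026733398438), (84.6650619506836, 83.95809173583984), 11.039979934692383)
7.3667 [ 4.21248088e+01  1.34629566e+01 -1.01639505e+01 -7.18389793e-04
 -6.63728670e+01  4.78705775e+01] [0.54755165 0.23658738 0.22002392]
```

Run:
```python
from h import *
R=down(90)
robot.goto([.46,-.0604,.16],R)
robot.servo_line([.5442,-.0604,.11],speed=.2)
robot.servo_line([.5442,-.0604,.023],speed=.08)
print(robot.read_force()); robot.move_gripper(0.); print('grip',robot.read_grip_width()*88,robot.read_finger_force(),robot.read_force())
robot.servo_line([.5442,-.0604,.15],speed=.12); robot.servo_line([.48,-.06,.16],speed=.15)
print(robot.read_grip_width()*88,robot.read_force())
robot.goto([.489,.2279,.16],R); robot.dwell(.2)
print(robot.read_position(),robot.read_t(),robot.read_force())
im,D,po=grab('wrist','held'); grab('top','top1')
a=cv2.imread('pics/top1.png')[180:300,120:320]; b=cv2.imread('pics/held.png')
cv2.imwrite('pics/m3.png',np.hstack([cv2.resize(a,(400,300),interpolation=cv2.INTER_CUBIC),cv2.resize(b,(400,300))]))
```

```text
[ 1.36459705 -0.80031048  0.69582007]
grip 30.371211066473347 29.996859286911786 [-0.14631109  0.22909139 -0.6146058 ]
29.97917674930267 [ 0.85710411  0.00908811 -0.87840922]
[0.48931489 0.2267218  0.16013254] 15.6 [-3.72237008e-01  8.65973727e-04 -1.72783984e+00]
```

View pics/m3.png

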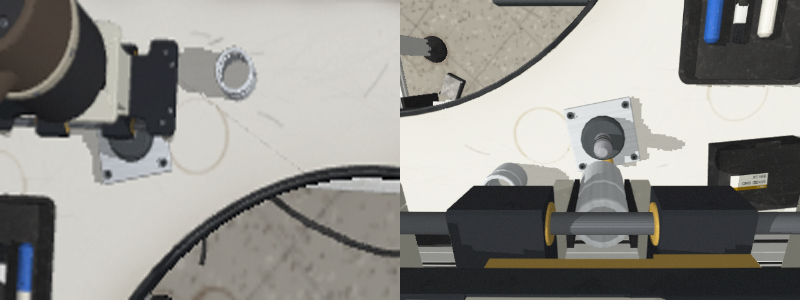

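The sleeve is held upright in the fingers at about (602,200) of the right panel, with the spigot just beyond. The left panel shows the wide sleeve still standing.

Run:
```python
from h import *
from scipy.optimize import least_squares
def circ(P,r): return least_squares(lambda c:np.hypot(P[:,0]-c[0],P[:,1]-c[1])-r,P[:,:2].mean(0),loss='soft_l1',f_scale=.001).x
d=np.load('pics/held.npz'); C=cloud('wrist',d['D'],(d['p'],d['R'])); p=d['p']; print(p)
P=C[(np.hypot(C[...,0]-p[0],C[...,1]-p[1])<.03)]
for lo,hi in((.137,.145),(.145,.155),(.155,.165)):
    S=P[(P[:,2]>lo)&(P[:,2]<hi)&(abs(P[:,1]-p[1])<.013)]; print(lo,len(S),circ(S,.016).round(4))
S=P[P[:,2]>.12]; print('zmin',S.min(0))
for i in range(3): print(robot.read_position().round(4)); robot.dwell(.1)
q=robot.read_position(); 
robot.servo_line(np.array([.489,.2279,.13])+[0,.0012,0],speed=.1); robot.dwell(.2)
for i in range(2): print(robot.read_position().round(4)); robot.dwell(.05)
print(robot.read_tcp_rot().round(4).tolist(),robot.read_t())
```

```text
[0.48931489 0.2267218  0.16013254]
0.137 231 [0.4906 0.2272]
0.145 454 [0.4905 0.2272]
0.155 623 [0.4902 0.2273]
zmin [0.45935747 0.19865443 0.13750324]
[0.4893 0.227  0.1602]
[0.4892 0.2274 0.1601]
[0.4891 0.2276 0.1601]
[0.4893 0.2294 0.1307]
[0.4893 0.2294 0.1306]
[[-1.0, -0.0001, 0.0007], [-0.0001, 1.0, 0.0006], [-0.0007, 0.0006, -1.0]] 16.75
```

Run:
```python
from h import *
robot.servo_line([.488,.2279,.115],speed=.1); robot.dwell(.4)
f0=np.array(robot.read_force()); print(robot.read_position().round(4),f0)
for z in np.r_[.105:.0515:-.006]:
    robot.servo_line([.488,.2279,z],speed=.04)
    f=np.array(robot.read_force())-f0; print(z.round(4),robot.read_position().round(4),f.round(1),robot.read_ft_torque().round(2))
    if abs(f).max()>20: print('STOP'); break
print(robot.read_t())
```

```text
[0.4881 0.228  0.1153] [-0.24709024  0.31038547 -1.34754211]
0.105 [0.4878 0.2277 0.1046] [0.  0.4 0.4] [-0.03 -0.01 -0.01]
0.099 [0.4878 0.2277 0.0987] [-0.4 -0.7  0.5] [-0.07 -0.04  0.08]
0.093 [0.4878 0.2277 0.0926] [-0.8 -1.   0.3] [ 0.02 -0.02  0.01]
0.087 [0.4878 0.2277 0.0867] [ 0.3 -0.5  0.3] [ 0.02  0.02 -0.  ]
0.081 [0.4879 0.2278 0.0807] [ 0.8 -0.7  0.2] [ 0.02 -0.09  0.01]
0.075 [0.4879 0.2278 0.0747] [0.8 0.3 1.4] [-0.06 -0.06  0.04]
0.069 [0.4879 0.2278 0.0687] [ 0.7 -1.   1.1] [ 0.   -0.03  0.  ]
0.063 [0.488  0.2278 0.0627] [-0.2 -0.9  0.2] [0.   0.05 0.05]
0.057 [0.4879 0.2279 0.0567] [-0.3  0.1  0.6] [ 0.01  0.01 -0.02]
20.25
```

Run:
```python
from h import *
f0=np.array([-.2,.3,-1.])
for z in np.r_[.055:.049:-.001]:
    robot.servo_line([.488,.2279,z],speed=.02)
    f=np.array(robot.read_force())-f0; print(z.round(4),robot.read_position().round(4),f.round(1))
    if abs(f).max()>8: break
robot.move_gripper(1.); print(robot.read_grip_width())
robot.servo_line([.488,.2279,.16],speed=.15); robot.servo_line([.43,.2279,.2],speed=.2); robot.dwell(.3)
im,D,po=grab('wrist','home'); C=cloud('wrist',D,po)
P=C[np.hypot(C[...,0]-.489,C[...,1]-.228)<.022]; P=P[P[:,2]<.13]
S=P[P[:,2]>.083]; print('rim',len(S),S.mean(0).round(4),np.median(S[:,2]).round(4),np.percentile(S[:,2],[90,99]).round(4),robot.read_t())
cv2.imwrite('pics/m4.png',cv2.resize(im[200:310,260:420,::-1],None,fx=3,fy=3))
```

```text
0.055 [0.488  0.2279 0.0549] [ 0.7 -1.  -0.3]
0.054 [0.488  0.2279 0.054 ] [ 0.5 -0.1  0.7]
0.053 [0.488  0.2279 0.053 ] [ 0.8 -0.4 -0.2]
0.052 [0.4882 0.2279 0.0529] [-2.5 -1.8  9.3]
1.0000260396946041
rim 975 [0.4871 0.2284 0.0901] 0.0913 [0.0925 0.0933] 24.0417
```

View pics/m4.png

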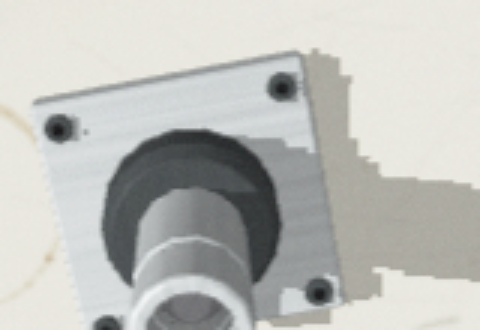

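The sleeve is home: its rim is at 92 mm on the shoulder and the fingers are free of it. Next is the lever, following the paddle's arc with shut fingers.

```bash
cat > v.py <<'E'
from h import *
yaw=np.radians(16.3); ux=np.array([np.cos(yaw),np.sin(yaw)]); V=np.array([.511,-.3037]); PV=V+.020*ux
def paddle(a):  # a = elevation (rad)
    h=.098*np.cos(a)-.006*np.sin(a); z=.075+.098*np.sin(a)+.006*np.cos(a)
    return np.r_[PV-h*ux,z]
E
python3 - <<'E'
from v import *
R=down(106.3)
robot.servo_line([.43,.2279,.24],speed=.2); robot.move_gripper(0.)
robot.goto(paddle(.45)+[0,0,.06],R); robot.dwell(.3); print(robot.read_t(),robot.read_position().round(4),robot.read_grip_width())
f0=np.array(robot.read_force())
robot.servo_line(paddle(.45)+[0,0,.012],speed=.08)
for a in (.40,.32,.24,.16,.1,.06):
    robot.servo_line(paddle(a),speed=.04); print(a,(robot.read_position()-paddle(a)).round(4),(robot.read_force()-f0).round(1))
print(robot.read_t()); grab('wrist','press'); grab('side','press_s')
b=cv2.imread('pics/press_s.png')[200:310,170:290]; a=cv2.imread('pics/press.png')
cv2.imwrite('pics/m5.png',np.hstack([cv2.resize(a,(440,330)),cv2.resize(b,(360,330))]))
E
```

```text
28.1083 [ 0.4483 -0.3217  0.1831] 0.005765642448777974
0.4 [ 0.0001 -0.0002  0.0002] [-1.5 -2.2  4.2]
0.32 [ 0.0004 -0.0002  0.0004] [-1.1 -2.   4.2]
0.24 [ 0.0005 -0.0002  0.0004] [ 0.1 -1.4  4.9]
0.16 [ 0.0006 -0.0002  0.0005] [-0.1 -0.7  5.2]
0.1 [ 0.0007 -0.0002  0.0006] [ 0.9 -1.9  5.7]
0.06 [ 0.0007 -0.0002  0.0007] [ 0.9 -1.2  6.2]
31.025
```

View pics/m5.png

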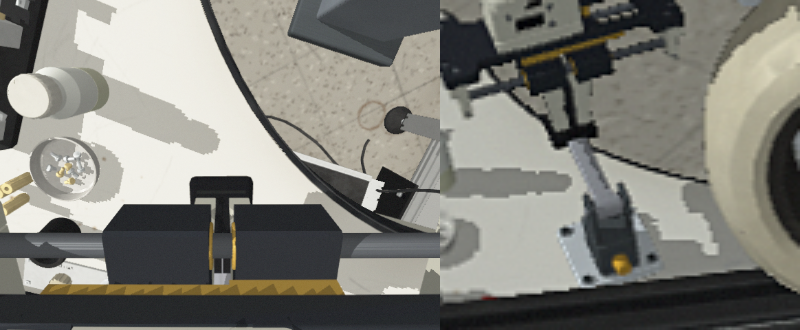

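The fingers stand on the paddle, which is seen at (221,185) in the left panel and just above level. I'll finish to level and check the paddle's height and slope from wrist depth.

Run:
```python
from v import *
t=paddle(0.); c=t.copy(); robot.servo_line(paddle(.02),speed=.03)
for i in range(3):
    c=c+(0 if i==0 else 1)*(t-robot.read_position())*[1,1,1]; robot.servo_line(c,speed=.02); robot.dwell(.15)
    print(robot.read_position().round(4),robot.read_force().round(1))
t0=robot.read_t()
im,D,po=grab('wrist','level'); C=cloud('wrist',D,po)
B=(V-C[...,:2]); lx=-(B@ux); ly=C[...,1]*ux[0]-C[...,0]*ux[1]-(V[1]*ux[0]-V[0]*ux[1])
m=(lx<-.055)&(lx>-.11)&(abs(ly)<.025)&(C[...,2]>.05)&(C[...,2]<.11)
S=np.c_[lx[m],ly[m],C[m][:,2]]; print(len(S),S.min(0).round(4),S.max(0).round(4))
T=S[(S[:,2]>.074)]
for lo in np.arange(-.1,-.055,.005):
    k=T[(T[:,0]>=lo)&(T[:,0]<lo+.005)]
    if len(k)>5: print(lo.round(3),len(k),np.median(k[:,2]).round(4),np.percentile(k[:,1],[2,98]).round(3))
print(t,robot.read_t())
```

```text
[ 0.4369 -0.3258  0.0819] [ 0.7 -0.9  7.3]
[ 0.4368 -0.3258  0.0813] [ 2.7 -0.8  8.2]
[ 0.4368 -0.3258  0.0812] [ 2.8 -1.2  7.5]
4462 [-0.0985 -0.0208  0.0745] [-0.0604  0.0193  0.1099]
-0.1 959 0.0791 [-0.019  0.017]
-0.095 1082 0.0809 [-0.019  0.018]
-0.09 2125 0.0881 [-0.019  0.017]
-0.085 216 0.0809 [-0.02   0.019]
-0.08 24 0.0809 [-0.011  0.   ]
-0.075 20 0.0814 [-0.  0.]
-0.07 21 0.0809 [-0.  0.]
-0.065 15 0.0808 [-0.  0.]
[ 0.43613519 -0.325592    0.081     ] 32.6583
```

The paddle reads 81 mm and flat, so it is level. I'll hold it and hand the job in.

Run:
```python
from h import *
robot.dwell(2.); print(robot.read_position().round(4),robot.read_force().round(1)); robot.dwell(2.2)
print(robot.read_position().round(4),robot.read_force().round(1),robot.read_t()); print(robot.job_done())
```

```text
[ 0.4368 -0.3258  0.0812] [ 3.1 -1.4  7.4]
[ 0.4368 -0.3258  0.0812] [ 3.9 -0.9  7.8] 36.8583
the job is handed in; nothing more can be done
None
```

The slim sleeve is fully home on the port's shoulder and released; the lever was then held level for more than 4 s, and I handed the job in at 36.9 s with the fingers still holding it there; the wide sleeve, loupe and vial were not touched.

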